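# Weigh the basket of label rolls on the bench scale

## Robot

A 7-joint arm with a two-finger parallel gripper is mounted at the origin on a cart in front of the work surface, level with it; the furniture and walls round the work are solid. World frame = base frame: x ahead of the robot, y to its left, z up, the work surface at z = 0. Lengths are in m, angles in rad, forces in N, time in s.
With the tool pointing down it reaches from about 0.4 to 0.85 m from the base axis. Payload 10.4 kg.
Tool frame: the origin (TCP) lies on the centre line of the jaws, within the pads' length; the fingertips stand 11 mm ahead of it and the grasp point (between the pads) lies 8 mm behind it (tip_reach is the distance from the TCP to the fingertips, in m); z points along the fingers, y is the line along which they close (so a half turn about z gives the same grasp; the last joint's range is limited). The gripper opens to 85 mm and grips with 20 to 120 N. Pads are 22 mm wide; open, the fingers measure 114 mm over their backs; the gripper's body (76 mm by 85 mm) begins 54 mm behind the grasp point. The pads swing forward as they close: fully open they stand 13 mm farther back than shut.
Start: joints at [-1.17, 0.332, -0.065, 1.46, 0.022, 1.35, -0.088], TCP at [0.257, 0.57, 0.242] pointing down, gripper open.
Joint ranges: [-2.6, 2.6], [-0.5, 2.12], [-1.47, 1.34], [0.16, 2.42], [-1.27, 4.41], [0.06, 2.06], [-2.6, 2.6]. Speed limits (rad/s): [2.22, 2.22, 2.79, 2.79, 3.14, 3.14, 3.14].

## Interface

Orientations are given as a unit quaternion [x, y, z, w].
In Python, from workcell import get_obs, camera, hand_in, tip_reach gives the robot as it stands. The module is installed in compiled form; this text tells all that it offers.
- The arm moves only by the tool move_arm, never from a script. Its argument "plan" is a list of rows, each an object with "delta_pos": the shift along the tool's x, y, z in shares of 1 m (1.0 is 1 m), a list of three; "turn": the turn, a rotation vector about the tool's x, y, z in a scale on which 1.0 is pi rad, a list of three; "fingers": the closure, from 0 (fully open) to 1 (shut). A call has 1 to 12 rows; each row is the pose to reach, as a shift and turn from the pose commanded when the call began, along the tool's axes at that moment; what a row does not reach only later rows make up. A row lasts 1/8 s, in which the tool goes at most 62.5 mm and 10.7 degrees, less where a joint would pass 70% of its speed; a pose out of reach is approached as far as the arm can. Shift and turn numbers lie between -1 and 1, and a call with a number outside is refused. A call with a gripper value outside its range is refused whole. The fingers move at their own pace and stop on an object; "force" is the grip in N (left out, the last holds). Time passes only in rows, so rows that repeat a pose let the fingers close. It gives the time, the measured TCP pose, the force, the opening and the grip force at its end, in the units of the state.
- get_obs(): the state, without advancing time (a new reading comes with each control period).
- camera(name): name is "side" or "top" or "wrist"; returns a dict with "color" (420x560x3 uint8, red, green, blue), "range_z" (420x560 float32, m along the optical axis (not along the pixel's ray), 0 where there is no reading), "fx", "fy", "cx", "cy" (pixels), "R" (3x3) and "t" (3): a world point X has camera coordinates R X + t; the wrist camera has in their place "tool_from_camera" (4x4, takes a point from camera to tool coordinates, whose origin is the TCP and whose axes are the flange's). Camera axes: x right, y down, z forward; pixel columns grow to the right and rows downward; lengths in m; the calibration is good to about 2 mm. A picture is of the moment at which its call begins: read the wrist's pose just before it.
- hand_in(): hands the job in; it is judged then, once.
The state is a dict: "clock": time; "joint_pos": joint angles; "joint_velocities": joint speeds; "tau": joint torques, N m; "position": TCP position; "ee_rot": TCP orientation; "ft_force": force on the tool from outside, world axes, zero at the start; "torque": the same for the moment, N m; "grip_width": opening from 0.0 (shut) to 1.0 (fully open); "grasp_force": force on a finger pad.
Only numpy, scipy, OpenCV 4.12 (cv2) and the standard library are available. Lean on these libraries where they do the work, as an engineer would, in place of code of your own. Each camera call takes 0.05 s, during which the arm holds its last target. There are 200 camera calls.

## Task

Weigh the wire basket with its two label rolls on the bench scale: while the scale's blue lever is still up, hang the basket by its hoop handle across both prongs of the fork and let go of it. Then press the blue lever all the way down against its spring, which frees the fork so that the needle shows the weight, and finish while still holding the lever down at its stop, with nothing but the fork carrying the basket, so that the reading can be taken. Keep both rolls in the basket and leave the other things on the desk where they are.

Things in the scene. Friction and masses are not known exactly. Their poses are not given: they have to be found in the camera images.
- scale: bench hanging scale, fixed: white housing at the rear (129 mm high), dial with red needle at its right front, fork above, lever at its left. Origin on the desk below where the basket hangs; x to the housing (front face 76, rear 140 mm), y to the lever's side. Base plate 18 mm high, 83 mm to the front, 85 to each side; housing y -140 to +65, dial to y -176, 155 mm high, from x 20 mm.
- fork_seat (a point): where the axis of the hung bar rests, midway between the two prongs, 205 mm above the desk; axes as the scale's. Prongs: 8 mm rods 34 mm to either side along y, from a cross-piece 108 mm behind (22 mm above this point), a V at the seat, upturned tips 26 mm in front and 16 mm above. Free between and above. The bar goes in over the tips from the front, the prongs through the hoop.
- weigh_fork (a joint): how far the fork has sunk, m: 0 at the top, at most 0.013. While the lever is up its spring props the fork at 0 (carries about 11 N); with the lever down the fork rides on the weighing spring, sinks about 12 mm per kg and turns the needle.
- arrest_lever (a joint): angle of the lever, rad: 0 released (its end sloping up), 0.26 pressed down to its stop. It springs back up when let go.
- lever_pad (a point): centre of the top face of the blue pad (36 x 44 mm) at the lever's end: 108 mm along the scale's x, 130 mm along y; 117 mm above the desk when up, 67 mm at the stop. It swings 193 mm about an axis along the scale's x (at y -60, 78 mm high): almost straight down, under 5 mm sideways. Pressing takes 2 to 4 N at first, 7 N at the stop, which is rigid. Free room round it.
- basket: dark wire basket, 100 (x) x 136 (y) x 58 mm, loose, 0.2 to 0.4 kg, with a rigid steel hoop handle. Origin: centre of its underside. The hoop stands upright across the middle, in the basket's y-z plane; its straight top bar lies along y.
- basket_grip (a point): middle of the hoop's top bar, 145 mm above the basket's underside: a bar of 8 mm along the basket's y, 108 mm long, with a red sleeve of 13 mm, 40 mm long, in its middle to grip (the prongs take the thin bar on either side of the sleeve). The basket's wall is 87 mm below.
- label_roll_1: white label roll, 54 mm across, 40 mm high, 90 g, lying flat in the basket (+y half); origin: centre of its underside
- label_roll_2: the same, in the -y half of the basket
- flask: orange drinking flask, 72 mm across, 250 mm high; bystander; origin: centre of its underside
- hole_punch: blue and grey hole punch, 106 x 148 x 66 mm; bystander
- scanner: black bar-code hand scanner lying on the desk, 35 x 139 x 65 mm; bystander
- stapler: grey stapler, 34 x 138 x 50 mm; bystander
- ink: ink pad in a red and grey tin, 72 x 106 x 16 mm; bystander
Mind the look-alikes: they are no part of the job. What is shaped like the label_roll_1 but purple or turquoise is not meant.

How it is judged:
On the way, in this order (a step that is already met when the one before it is completed fails the run):
1. with the lever up, the basket hangs by its bar across both prongs of the fork, let go of (distance between basket_grip and fork_seat below 0.017 m and angle between basket's own z axis and vertical below 0.2 rad and angle between the y axis of basket and the y axis of scale, either way round below 0.25 rad and contact force between basket and scale above 1.5 N and contact force between basket and the arm below 0.2 N and contact force between basket and the fingers below 0.2 N and value of joint arrest_lever below 0.05 rad), for 0.3 s.
2. the lever is pressed down to its stop and the fork has sunk under the basket (distance between basket_grip and fork_seat below 0.017 m and angle between basket's own z axis and vertical below 0.2 rad and angle between the y axis of basket and the y axis of scale, either way round below 0.25 rad and contact force between basket and scale above 1.5 N and contact force between basket and the arm below 0.2 N and contact force between basket and the fingers below 0.2 N and value of joint arrest_lever above 0.235 rad and value of joint weigh_fork above 0.0025 m and contact force between the fingers and scale above 1 N), for 0.3 s.
At the end, for the whole second after the job is handed in: The basket hangs still and upright (0.2 rad) on both prongs, bar within 17 mm of the seat and 0.25 rad of the scale's line, untouched by the robot, both rolls in it; the fingers hold the lever within 0.025 rad of its stop (0.26) and the fork has sunk over 2.5 mm (all of step 2 and horizontal distance between each of label_roll_1, label_roll_2 and basket below 0.06 m and distance between each of label_roll_1, label_roll_2 and basket below 0.065 m and linear speed of basket below 0.05 m/s and height (world z) of basket above 0.035 m); the arm keeps its last pose, push and grip.
It fails at once if the lever is pressed before the basket hangs on the fork (value of joint arrest_lever above 0.1 rad and distance between basket_grip and fork_seat above 0.03 m).
It fails at once if one of the bystanders is shoved or knocked over (distance of any of flask, hole_punch, scanner, stapler, ink from where it was at the start of the episode above 0.04 m or angle between flask's own z axis and vertical above 0.3 rad).
It also fails if it takes over 48 s, if anything falls off the work surface, if the arm or the gripper's body presses on something with over 40 N, if the wrist force passes 120 N, or if a joint passes its speed limit or range.

## Working session

There is one attempt and no reset: what is moved stays moved. The work goes in short steps, Python scripts to look and compute and a tool call to move; the robot and the scene stay as the last step left them, time stands still between calls to the robot, and variables do not carry over. Pictures are saved under pics/ and viewed, at most 10 in all, crops included, and the job is handed in when it is done.

Besides the shell and the picture viewer there is one more tool, called after "Call:" as name([rows], argument=value, ...), one row to a line, values as JSON. move_arm: Moves the arm, as the interface text tells. Its arguments: {"type":"object","properties":{"plan":{"type":"array","items":{"type":"object","properties":{"delta_pos":{"type":"array","items":{"type":"number"}},"turn":{"type":"array","items":{"type":"number"}},"fingers":{"type":"number"}}}},"force":{"type":"number"}},"required":["plan"]}

```bash
mkdir -p pics; cat > h.py <<'E'
import numpy as np, cv2
from workcell import get_obs, camera, hand_in, tip_reach
from scipy.spatial.transform import Rotation as Rn
def world(c, obs=None):
    z=c['range_z']; v,u=np.mgrid[:z.shape[0],:z.shape[1]]
    P=np.stack([(u-c['cx'])/c['fx']*z,(v-c['cy'])/c['fy']*z,z],-1)
    if 'R' in c: return (P-c['t'])@c['R']
    T=c['tool_from_camera']; P=P@T[:3,:3].T+T[:3,3]
    return P@Rn.from_quat(obs['ee_rot']).as_matrix().T+obs['position']
E
python3 - <<'E'
from h import *
o=get_obs(); print({k:np.round(v,3) for k,v in o.items()}, tip_reach)
for n in ['side','top']:
    c=camera(n); np.savez(f'/tmp/{n}.npz',**c); cv2.imwrite(f'pics/{n}0.png',c['color'][:,:,::-1])
    print(n,c['fx'],np.round(c['R'],3).tolist(),np.round(-c['R'].T@c['t'],3))
E
```

```text
{'clock': np.float64(0.0), 'joint_pos': array([-1.17 ,  0.333, -0.065,  1.461,  0.022,  1.35 , -0.089]), 'joint_velocities': array([ 0.001,  0.   ,  0.001, -0.001, -0.001, -0.   , -0.002]), 'tau': array([ 0.0000e+00, -6.2545e+01,  4.9000e-02, -3.9162e+01,  1.6000e-02,
        1.0000e-02,  0.0000e+00]), 'position': array([0.257, 0.569, 0.242]), 'ee_rot': array([ 0.21 ,  0.978, -0.001, -0.   ]), 'ft_force': array([-0.931, -0.406,  0.33 ]), 'torque': array([-0.02 , -0.037, -0.093]), 'grasp_force': np.float64(0.0), 'grip_width': np.float64(0.999)} 0.011
side 382.0140490195673 [[0.962, -0.272, -0.009], [-0.187, -0.637, -0.747], [0.197, 0.721, -0.664]] [ 0.228 -0.934  1.031]
top 391.80715224803595 [[-0.02, -1.0, -0.016], [-0.988, 0.022, -0.151], [0.151, 0.013, -0.988]] [0.288 0.019 1.632]
```

View pics/side0.png

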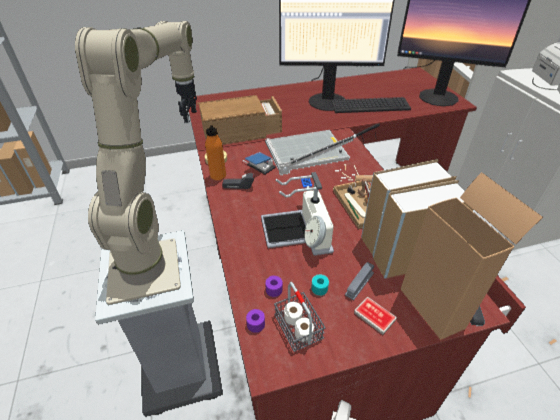

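View pics/top0.png

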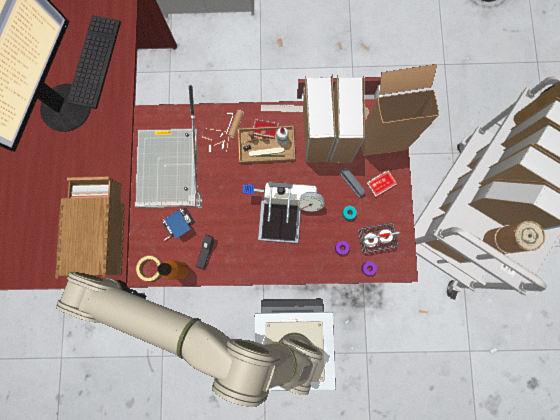

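The side view shows the basket with two white rolls at (298,318) and the red sleeve at about (299,298). The scale is at (305,220) with its blue pad at (307,183). In the top view the basket is at (379,237), the sleeve about (382,237), the fork at (279,205) and the pad at (249,189). The purple rolls (343,248) and (370,268) and the turquoise one (350,212) are look-alikes outside the basket. The red and grey ink tin is at (381,183).

```bash
python3 - <<'E'
from h import *
R={}
for n,roi,b in [('side',(265,270,345,360),(290,165,330,200)),('top',(350,215,410,260),(235,175,262,200))]:
    c=dict(np.load(f'/tmp/{n}.npz')); W=world(c); hsv=cv2.cvtColor(c['color'],cv2.COLOR_RGB2HSV).astype(int)
    red=((hsv[...,0]<6)|(hsv[...,0]>174))&(hsv[...,1]>190)&(hsv[...,2]>150)
    blue=(abs(hsv[...,0]-113)<12)&(hsv[...,1]>150)&(hsv[...,2]>80)
    for nm,m,r in [('red',red,roi),('blue',blue,b)]:
        k=np.zeros_like(m);k[r[1]:r[3],r[0]:r[2]]=1;k&=m
        v,u=np.nonzero(k); p=W[k]; print(n,nm,len(u),u.min(),u.max(),v.min(),v.max(),u.mean().round(1),v.mean().round(1),np.median(p,0).round(3),p.min(0).round(3),p.max(0).round(3))
    # rays for intersect
        d=np.array([(u.mean()-c['cx'])/c['fx'],(v.mean()-c['cy'])/c['fy'],1])@c['R']; R[n,nm]=(-c['R'].T@c['t'],d/np.linalg.norm(d))
for nm in ['red','blue']:
    (a,d),(b,e)=R['side',nm],R['top',nm]; s=np.linalg.lstsq(np.stack([d,-e],1),b-a,rcond=None)[0]; print(nm,(a+s[0]*d).round(3),(b+s[1]*e).round(3))
c=dict(np.load('/tmp/top.npz')); W=world(c)
# heights crops
for r in [(235,172,330,250),(350,215,405,260)]:
    z=W[r[1]:r[3],r[0]:r[2],2]
im=c['color'][:,:,::-1]
a=cv2.resize(im[165:265,230:410],None,fx=4.4,fy=4.4,interpolation=cv2.INTER_CUBIC); cv2.imwrite('pics/topcrop.png',a)
E
```

```text
side red 45 295 303 291 302 299.2 296.6 [ 0.442 -0.354  0.15 ] [ 0.436 -0.371  0.146] [ 0.45  -0.334  0.154]
side blue 64 301 311 179 186 305.9 182.2 [0.639 0.162 0.116] [0.623 0.146 0.109] [0.656 0.184 0.122]
top red 18 380 389 234 236 384.4 234.8 [ 0.443 -0.349  0.152] [ 0.438 -0.366  0.147] [ 0.446 -0.332  0.157]
top blue 84 243 253 185 193 248.0 188.8 [0.641 0.17  0.117] [0.624 0.15  0.109] [0.658 0.19  0.129]
red [ 0.444 -0.351  0.146] [ 0.443 -0.351  0.146]
blue [0.642 0.171 0.109] [0.643 0.171 0.109]
```

View pics/topcrop.png

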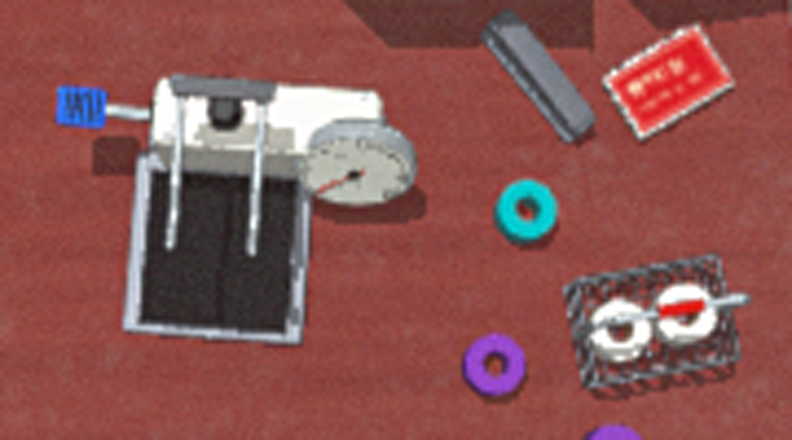

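The crop shows the wire basket with the white rolls at (620,330) and (685,310) and the red sleeve at (680,308). The turquoise and purple rolls stand outside it. The fork prongs end near (170,245) and (252,250), and the blue pad is at (80,105). The basket with the white rolls is the one meant. Next I'll fit the bar, the prongs and the scale's yaw.

```bash
python3 - <<'E'
from h import *
for n in ['side','top']:
    c=dict(np.load(f'/tmp/{n}.npz')); W=world(c)
    near=lambda x0,x1,y0,y1,z0,z1:W[(W[...,0]>x0)&(W[...,0]<x1)&(W[...,1]>y0)&(W[...,1]<y1)&(W[...,2]>z0)&(W[...,2]<z1)]
    b=near(.38,.5,-.43,-.27,.13,.17)
    l=cv2.fitLine(b.astype(np.float32),cv2.DIST_HUBER,0,.01,.01).ravel()
    print(n,'bar',len(b),l.round(3),b.min(0).round(3),b.max(0).round(3),'yaw',np.arctan2(-l[0],l[1])%np.pi)
    f=near(.48,.68,-.05,.15,.175,.26); print('fork',len(f),f.min(0).round(3),f.max(0).round(3))
    if len(f)>20:
        np.save(f'/tmp/f{n}',f)
        fr=f[f[:,0]<.615].astype(np.float32)
        _,lab,_=cv2.kmeans(fr[:,1:2].copy(),2,None,(3,50,1e-5),5,0)
        for k in (0,1):
            q=fr[lab.ravel()==k]; l=cv2.fitLine(np.ascontiguousarray(q[:,:2]),cv2.DIST_HUBER,0,.01,.01).ravel(); print(len(q),l.round(3),'yaw',np.arctan(l[1]/l[0]).round(3),q.min(0).round(3),q.max(0).round(3))
            print(q[np.argsort(q[:,0])][::4].round(3).tolist())
    # base plate
    p=near(.42,.58,-.08,.18,.008,.03); r=cv2.minAreaRect(p[:,:2].astype(np.float32)*1000); print('plate',len(p),r)
    k=near(.55,.7,-.15,.15,.118,.136);r=cv2.minAreaRect(k[:,:2].astype(np.float32)*1000); print('housing',len(k),r)
E
```

```text
side bar 152 [-0.155  0.988  0.024  0.443 -0.351  0.149] [ 0.431 -0.416  0.13 ] [ 0.457 -0.294  0.154] yaw 0.15614255
fork 303 [ 0.49  -0.007  0.176] [0.639 0.087 0.23 ]
97 [ 0.996 -0.088  0.55   0.01 ] yaw -0.088 [0.49  0.002 0.195] [0.614 0.02  0.221]
[[0.49000000953674316, 0.01600000075995922, 0.21699999272823334], [0.49399998784065247, 0.01600000075995922, 0.22100000083446503], [0.5009999871253967, 0.01600000075995922, 0.210999995470047], [0.5040000081062317, 0.01600000075995922, 0.20999999344348907], [0.5099999904632568, 0.010999999940395355, 0.20399999618530273], [0.5139999985694885, 0.013000000268220901, 0.20100000500679016], [0.5210000276565552, 0.012000000104308128, 0.19599999487400055], [0.5249999761581421, 0.014999999664723873, 0.20100000500679016], [0.531000018119812, 0.009999999776482582, 0.20399999618530273], [0.5339999794960022, 0.009999999776482582, 0.20800000429153442], [0.5370000004768372, 0.008999999612569809, 0.20800000429153442], [0.5419999957084656, 0.012000000104308128, 0.21299999952316284], [0.5479999780654907, 0.008999999612569809, 0.21899999678134918], [0.55
[... 4585 characters left out ...]
68220901, 0.21799999475479126], [0.5720000267028809, 0.008999999612569809, 0.21899999678134918], [0.5789999961853027, 0.013000000268220901, 0.22200000286102295], [0.5860000252723694, 0.008999999612569809, 0.22100000083446503], [0.593999981880188, 0.012000000104308128, 0.2199999988079071], [0.6010000109672546, 0.00800000037997961, 0.22300000488758087], [0.6050000190734863, 0.00800000037997961, 0.2199999988079071], [0.6100000143051147, 0.00800000037997961, 0.21699999272823334]]
plate 1306 ((503.1316833496094, 46.892333984375), (252.903564453125, 153.55906677246094), 89.82523345947266)
housing 562 ((624.6583862304688, 8.63372802734375), (281.2927551269531, 65.28942108154297), 84.22003936767578)
```

```bash
cat >> h.py <<'E'
def go(*targets):
    """targets: (x,y,z,yaw of tool y), tool down -> delta_pos, turn from present pose"""
    o=get_obs(); R=Rn.from_quat(o['ee_rot']); print(o['clock'],np.round(o['position'],4),'yawY',np.arctan2(*R.as_matrix()[[1,0],1]).round(3))
    for x,y,z,a in targets:
        yv=np.array([np.cos(a),np.sin(a),0]); zv=np.array([0,0,-1.]); T=Rn.from_matrix(np.stack([np.cross(yv,zv),yv,zv],1))
        print((R.inv().apply(np.array([x,y,z])-o['position'])).round(4).tolist(),(R.inv()*T).as_rotvec().round(3).tolist())
E
python3 -c "
from h import *
go((.257,.569,.40,1.147),(.50,.05,.40,.5),(.443,-.351,.30,.156))"
```

```text
0.1 [0.2569 0.5694 0.2416] yawY 1.147
[-0.0003, -0.0005, -0.1584] [-0.001, 0.0, 0.0]
[-0.4352, -0.3737, -0.1579] [-0.001, 0.0, 0.647]
[-0.5481, -0.7625, -0.0574] [-0.001, 0.001, 0.991]
```

The rows are not in the units I measure in: turns go in shares of pi rad. I convert before sending: 0.647 rad / 3.1416 = 0.2059.

Call:
move_arm([
  {"delta_pos":[0,0,-0.06],"turn":[0,0,0],"fingers":0},
  {"delta_pos":[0,0,-0.12],"turn":[0,0,0],"fingers":0},
  {"delta_pos":[0,0,-0.158],"turn":[0,0,0],"fingers":0},
  {"delta_pos":[-0.435,-0.374,-0.158],"turn":[0,0,0.2059],"fingers":0},
  {"delta_pos":[-0.435,-0.374,-0.158],"turn":[0,0,0.2059],"fingers":0},
  {"delta_pos":[-0.435,-0.374,-0.158],"turn":[0,0,0.2059],"fingers":0},
  {"delta_pos":[-0.435,-0.374,-0.158],"turn":[0,0,0.2059],"fingers":0},
  {"delta_pos":[-0.435,-0.374,-0.158],"turn":[0,0,0.2059],"fingers":0},
  {"delta_pos":[-0.435,-0.374,-0.158],"turn":[0,0,0.2059],"fingers":0},
  {"delta_pos":[-0.435,-0.374,-0.158],"turn":[0,0,0.2059],"fingers":0},
  {"delta_pos":[-0.435,-0.374,-0.158],"turn":[0,0,0.2059],"fingers":0},
  {"delta_pos":[-0.435,-0.374,-0.158],"turn":[0,0,0.2059],"fingers":0},
])

```text
clock: 1.6
position: [0.4953, 0.0581, 0.4002]
ee_rot: [0.51, 0.86, 0.0, -0.0]
ft_force: [1.1, 1.2, -0.7]
grip_width: 0.999
grasp_force: 0.0
```

```bash
python3 -c "
from h import *
go((.443,-.351,.28,.156))"
```

```text
1.6 [0.4953 0.0581 0.4002] yawY 0.5
[-0.3339, -0.2421, 0.1201] [0.0, -0.0, 0.344]
```

Scaled: 0.344 rad / 3.1416 = 0.1095.

Call:
move_arm([
  {"delta_pos":[-0.334,-0.242,0.12],"turn":[0,0,0.1095],"fingers":0},
  {"delta_pos":[-0.334,-0.242,0.12],"turn":[0,0,0.1095],"fingers":0},
  {"delta_pos":[-0.334,-0.242,0.12],"turn":[0,0,0.1095],"fingers":0},
  {"delta_pos":[-0.334,-0.242,0.12],"turn":[0,0,0.1095],"fingers":0},
  {"delta_pos":[-0.334,-0.242,0.12],"turn":[0,0,0.1095],"fingers":0},
  {"delta_pos":[-0.334,-0.242,0.12],"turn":[0,0,0.1095],"fingers":0},
  {"delta_pos":[-0.334,-0.242,0.12],"turn":[0,0,0.1095],"fingers":0},
  {"delta_pos":[-0.334,-0.242,0.12],"turn":[0,0,0.1095],"fingers":0},
  {"delta_pos":[-0.334,-0.242,0.12],"turn":[0,0,0.1095],"fingers":0},
  {"delta_pos":[-0.334,-0.242,0.12],"turn":[0,0,0.1095],"fingers":0},
])

```text
clock: 2.85
position: [0.4436, -0.3478, 0.2806]
ee_rot: [0.649, 0.761, 0.001, 0.0]
ft_force: [0.6, -0.2, -0.5]
grip_width: 0.998
grasp_force: 0.0
```

```bash
python3 - <<'E'
from h import *
o=get_obs(); c=camera('wrist'); W=world(c,o); cv2.imwrite('pics/w1.png',c['color'][:,:,::-1])
hsv=cv2.cvtColor(c['color'],cv2.COLOR_RGB2HSV).astype(int)
m=((hsv[...,0]<6)|(hsv[...,0]>174))&(hsv[...,1]>190)&(hsv[...,2]>150)&(W[...,2]>.1)&(W[...,2]<.2)
p=W[m]; print(len(p),np.median(p,0).round(4),p.min(0).round(3),p.max(0).round(3))
l=cv2.fitLine(p[:,:2].astype(np.float32),2,0,.01,.01).ravel(); print(l,np.arctan(-l[0]/l[1]))
go((.443,-.351,.138,.156))
E
```

```text
602 [ 0.4444 -0.347   0.1497] [ 0.437 -0.368  0.146] [ 0.451 -0.329  0.152]
[ 0.13685742 -0.99059075  0.4443163  -0.34699872] 0.13728829
2.9 [ 0.4436 -0.3478  0.2806] yawY 0.158
[-0.0031, -0.0012, 0.1426] [0.001, -0.0, 0.002]
```

View pics/w1.png

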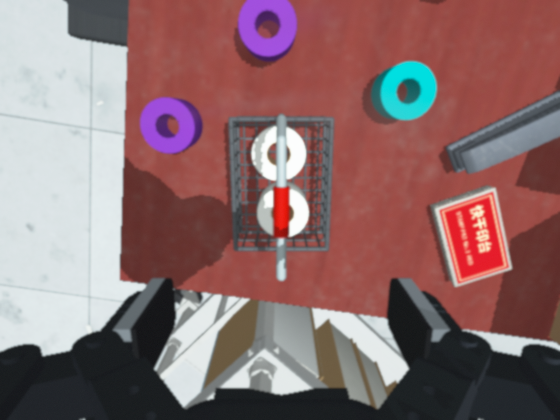

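The wrist view shows the sleeve upright along the image at (281,210) with white rolls at (279,153) and (282,212). It is centred under the jaws with nothing in the way of the fingers.

Call:
move_arm([
  {"delta_pos":[0,0,0.05],"turn":[0,0,0],"fingers":0},
  {"delta_pos":[0,0,0.1],"turn":[0,0,0],"fingers":0},
  {"delta_pos":[-0.001,0,0.13],"turn":[0,0,0],"fingers":0},
  {"delta_pos":[-0.001,0.001,0.1425],"turn":[0,0,0],"fingers":0},
  {"delta_pos":[-0.001,0.001,0.1425],"turn":[0,0,0],"fingers":0},
  {"delta_pos":[-0.001,0.001,0.1425],"turn":[0,0,0],"fingers":1},
  {"delta_pos":[-0.001,0.001,0.1425],"turn":[0,0,0],"fingers":1},
  {"delta_pos":[-0.001,0.001,0.1425],"turn":[0,0,0],"fingers":1},
  {"delta_pos":[-0.001,0.001,0.1425],"turn":[0,0,0],"fingers":1},
  {"delta_pos":[-0.001,0.001,0.1425],"turn":[0,0,0],"fingers":1},
  {"delta_pos":[-0.001,0.001,0.1425],"turn":[0,0,0],"fingers":1},
  {"delta_pos":[-0.001,0.001,0.1425],"turn":[0,0,0],"fingers":1},
], force=60)

```text
clock: 4.4
position: [0.444, -0.3499, 0.1381]
ee_rot: [0.65, 0.76, 0.0, 0.0]
ft_force: [-1.2, 0.7, 5.7]
grip_width: 0.125
grasp_force: 58.4
```

```bash
python3 -c "
from h import *
go((.444,-.350,.265,.156),(.42,-.15,.265,.03),(.425,.058,.265,-.098))"
```

```text
4.4 [ 0.444  -0.3499  0.1381] yawY 0.156
[-0.0, 0.0, -0.1269] [0.0, -0.0, 0.0]
[0.2013, 0.0074, -0.1268] [0.0, -0.0, 0.126]
[0.4059, 0.0447, -0.1268] [0.0, -0.0, 0.254]
```

Scaled: 0.02 rad / 3.1416 = 0.0064.

Call:
move_arm([
  {"delta_pos":[0,0,-0.015],"turn":[0,0,0],"fingers":1},
  {"delta_pos":[0,0,-0.045],"turn":[0,0,0],"fingers":1},
  {"delta_pos":[0,0,-0.085],"turn":[0,0,0],"fingers":1},
  {"delta_pos":[0.01,0,-0.115],"turn":[0,0,0],"fingers":1},
  {"delta_pos":[0.035,0.001,-0.127],"turn":[0,0,0.0064],"fingers":1},
  {"delta_pos":[0.075,0.003,-0.127],"turn":[0,0,0.0127],"fingers":1},
  {"delta_pos":[0.12,0.004,-0.127],"turn":[0,0,0.0223],"fingers":1},
  {"delta_pos":[0.165,0.006,-0.127],"turn":[0,0,0.0318],"fingers":1},
  {"delta_pos":[0.21,0.008,-0.127],"turn":[0,0,0.0414],"fingers":1},
  {"delta_pos":[0.255,0.015,-0.127],"turn":[0,0,0.0509],"fingers":1},
  {"delta_pos":[0.295,0.025,-0.127],"turn":[0,0,0.0605],"fingers":1},
  {"delta_pos":[0.33,0.032,-0.127],"turn":[0,0,0.07],"fingers":1},
])

```text
clock: 5.9
position: [0.4238, -0.0178, 0.265]
ee_rot: [0.73, 0.684, 0.0, -0.0]
ft_force: [-0.1, -0.2, -5.3]
grip_width: 0.128
grasp_force: 58.7
```

```bash
python3 -c "
from h import *
go((.425,.058,.265,-.098))"
```

```text
5.9 [ 0.4238 -0.0178  0.265 ] yawY -0.065
[0.0757, -0.0037, 0.0] [-0.0, -0.0, 0.033]
```

Scaled: 0.033 rad / 3.1416 = 0.0105.

Call:
move_arm([
  {"delta_pos":[0.025,-0.001,0],"turn":[0,0,0.0064],"fingers":1},
  {"delta_pos":[0.05,-0.002,0],"turn":[0,0,0.0105],"fingers":1},
  {"delta_pos":[0.07,-0.0035,0],"turn":[0,0,0.0105],"fingers":1},
  {"delta_pos":[0.0755,-0.0035,0],"turn":[0,0,0.0105],"fingers":1},
  {"delta_pos":[0.0755,-0.0035,0],"turn":[0,0,0.0105],"fingers":1},
  {"delta_pos":[0.0755,-0.0035,0],"turn":[0,0,0.0105],"fingers":1},
  {"delta_pos":[0.0755,-0.0035,0],"turn":[0,0,0.0105],"fingers":1},
])

```text
clock: 6.78
position: [0.4256, 0.0559, 0.2649]
ee_rot: [0.741, 0.672, 0.0, -0.0]
ft_force: [-0.5, -1.1, -5.9]
grip_width: 0.13
grasp_force: 58.7
```

```bash
python3 - <<'E'
from h import *
o=get_obs()
for n in ['side','top','wrist']:
    c=camera(n); W=world(c,o); hsv=cv2.cvtColor(c['color'],cv2.COLOR_RGB2HSV).astype(int)
    if n=='side': cv2.imwrite('pics/s2.png',cv2.resize(c['color'][130:290,200:400,::-1],None,fx=3.5,fy=3.5,interpolation=cv2.INTER_CUBIC))
    near=lambda x0,x1,y0,y1,z0,z1:W[(W[...,0]>x0)&(W[...,0]<x1)&(W[...,1]>y0)&(W[...,1]<y1)&(W[...,2]>z0)&(W[...,2]<z1)]
    for y0,y1 in [(-.01,.035),(.065,.1)]:
        f=near(.48,.6,y0,y1,.185,.24)
        if len(f)>15:
            l=cv2.fitLine(f[:,:2].astype(np.float32),2,0,.01,.01).ravel(); print(n,len(f),l.round(3),f.min(0).round(3))
            b=np.round((f[:,0]-.48)/.008).astype(int); print([(round(.48+.008*k,3),round(float(np.median(f[b==k,2])),3)) for k in np.unique(b)])
    bar=near(.40,.46,-.01,.13,.25,.30)
    if len(bar)>10: print(n,'bar',len(bar),np.median(bar,0).round(3),bar.min(0).round(3),bar.max(0).round(3),cv2.fitLine(bar.astype(np.float32),2,0,.01,.01).ravel().round(3))
go((.425,.058,.265,-.098))
E
```

```text
side 85 [ 0.997 -0.081  0.542  0.01 ] [0.489 0.002 0.196]
[(np.float64(0.488), 0.221), (np.float64(0.496), 0.216), (np.float64(0.504), 0.205), (np.float64(0.512), 0.202), (np.float64(0.52), 0.2), (np.float64(0.528), 0.204), (np.float64(0.536), 0.209), (np.float64(0.544), 0.216), (np.float64(0.552), 0.218), (np.float64(0.56), 0.219), (np.float64(0.568), 0.217), (np.float64(0.576), 0.217), (np.float64(0.584), 0.216), (np.float64(0.592), 0.217), (np.float64(0.6), 0.216)]
side 75 [ 0.996 -0.09   0.546  0.079] [0.481 0.071 0.186]
[(np.float64(0.48), 0.186), (np.float64(0.496), 0.221), (np.float64(0.504), 0.213), (np.float64(0.512), 0.204), (np.float64(0.52), 0.2), (np.float64(0.528), 0.2), (np.float64(0.536), 0.204), (np.float64(0.544), 0.21), (np.float64(0.552), 0.216), (np.float64(0.56), 0.217), (np.float64(0.568), 0.218), (np.float64(0.576), 0.215), (np.float64(0.584), 0.218), (np.float64(0.592), 0.217), (np.float64(0.6), 0.216)]
side bar 154 [0.424 0.046 0.277] [ 0.404 -0.01   0.255] [0.449 0.108 0.3  ] [0.114 0.985 0.128 0.425 0.043 0.277]
top 37 [ 0.997 -0.081  0.567  0.012] [0.531 
[... 806 characters left out ...]
64(0.536), 0.209), (np.float64(0.544), 0.216), (np.float64(0.552), 0.217), (np.float64(0.56), 0.217), (np.float64(0.568), 0.217), (np.float64(0.576), 0.217)]
wrist 2229 [ 0.995 -0.102  0.536  0.084] [0.496 0.077 0.196]
[(np.float64(0.496), 0.219), (np.float64(0.504), 0.217), (np.float64(0.512), 0.208), (np.float64(0.52), 0.2), (np.float64(0.528), 0.199), (np.float64(0.536), 0.204), (np.float64(0.544), 0.211), (np.float64(0.552), 0.217), (np.float64(0.56), 0.217), (np.float64(0.568), 0.217)]
wrist bar 11605 [0.428 0.067 0.276] [0.4   0.016 0.25 ] [0.459 0.124 0.3  ] [ 0.094  0.981 -0.17   0.427  0.07   0.278]
6.925 [0.4256 0.0563 0.2648] yawY -0.098
[0.0016, -0.0007, -0.0002] [0.0, -0.0, 0.0]
```

View pics/s2.png

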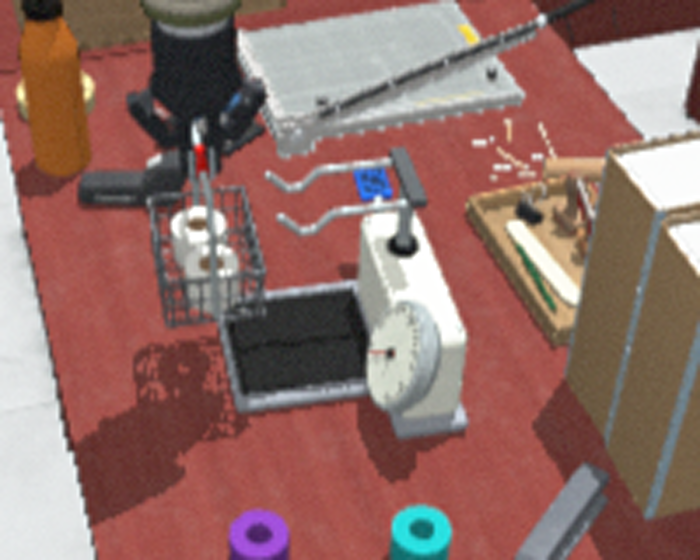

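The side crop shows the basket held upright in front of the fork: sleeve (200,157), both rolls inside, prong tips at (268,175) and (280,217). The V bottoms lie at x .517 and .524, so the seat is at (.5205, .051).

```bash
python3 -c "
from h import *
go((.5205,.051,.265,-.1),(.5205,.051,.198,-.1))"
```

```text
6.925 [0.4256 0.0563 0.2648] yawY -0.098
[0.0039, 0.095, -0.0002] [0.0, -0.0, 0.002]
[0.0039, 0.095, 0.0668] [0.0, -0.0, 0.002]
```

Call:
move_arm([
  {"delta_pos":[0.002,0.012,0],"turn":[0,0,0],"fingers":1},
  {"delta_pos":[0.003,0.036,0],"turn":[0,0,0],"fingers":1},
  {"delta_pos":[0.004,0.06,0],"turn":[0,0,0],"fingers":1},
  {"delta_pos":[0.004,0.08,0],"turn":[0,0,0],"fingers":1},
  {"delta_pos":[0.004,0.095,0],"turn":[0,0,0],"fingers":1},
  {"delta_pos":[0.004,0.095,0],"turn":[0,0,0],"fingers":1},
  {"delta_pos":[0.004,0.095,0.01],"turn":[0,0,0],"fingers":1},
  {"delta_pos":[0.004,0.095,0.025],"turn":[0,0,0],"fingers":1},
  {"delta_pos":[0.004,0.095,0.04],"turn":[0,0,0],"fingers":1},
  {"delta_pos":[0.004,0.095,0.05],"turn":[0,0,0],"fingers":1},
  {"delta_pos":[0.004,0.095,0.05],"turn":[0,0,0],"fingers":1},
])

```text
clock: 8.3
position: [0.52, 0.0513, 0.2139]
ee_rot: [0.741, 0.672, -0.001, -0.0]
ft_force: [-1.2, -0.2, -6.1]
grip_width: 0.13
grasp_force: 58.8
```

```bash
python3 - <<'E'
from h import *
o=get_obs()
c=camera('side'); W=world(c); cv2.imwrite('pics/s3.png',cv2.resize(c['color'][150:260,240:350,::-1],None,fx=5,fy=5,interpolation=cv2.INTER_CUBIC))
go((.5205,.051,.1975,-.1))
E
```

```text
8.35 [0.5204 0.0514 0.2146] yawY -0.097
[-0.0004, 0.0001, 0.0171] [-0.0, 0.0, 0.003]
```

View pics/s3.png

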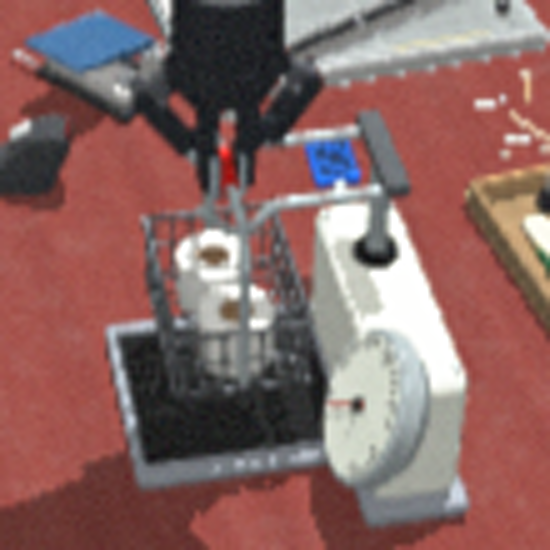

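The basket sits over the V of both prongs: sleeve (228,155), near prong (260,205). I'll lower it until the force drops.

Call:
move_arm([
  {"delta_pos":[0,0,0.006],"turn":[0,0,0],"fingers":1},
  {"delta_pos":[0,0,0.012],"turn":[0,0,0],"fingers":1},
  {"delta_pos":[0,0,0.016],"turn":[0,0,0],"fingers":1},
  {"delta_pos":[0,0,0.016],"turn":[0,0,0],"fingers":1},
  {"delta_pos":[0,0,0.016],"turn":[0,0,0],"fingers":1},
])

```text
clock: 8.98
position: [0.5206, 0.0514, 0.1989]
ee_rot: [0.741, 0.672, 0.0, 0.0]
ft_force: [0.0, 0.3, -6.1]
grip_width: 0.127
grasp_force: 58.8
```

Call:
move_arm([
  {"delta_pos":[0,0,0.001],"turn":[0,0,0],"fingers":1},
  {"delta_pos":[0,0,0.002],"turn":[0,0,0],"fingers":1},
  {"delta_pos":[0,0,0.002],"turn":[0,0,0],"fingers":1},
  {"delta_pos":[0,0,0.002],"turn":[0,0,0],"fingers":1},
])

```text
clock: 9.48
position: [0.5207, 0.0514, 0.1972]
ee_rot: [0.741, 0.672, 0.0, 0.0]
ft_force: [-0.3, 0.0, 0.7]
grip_width: 0.128
grasp_force: 59.4
```

Call:
move_arm([
  {"delta_pos":[0,0,0],"turn":[0,0,0],"fingers":0.7},
  {"delta_pos":[0,0,0],"turn":[0,0,0],"fingers":0.4},
  {"delta_pos":[0,0,0],"turn":[0,0,0],"fingers":0.3},
  {"delta_pos":[0,0,0],"turn":[0,0,0],"fingers":0.3},
  {"delta_pos":[0,0,0],"turn":[0,0,0],"fingers":0.3},
  {"delta_pos":[0,0,-0.02],"turn":[0,0,0],"fingers":0.3},
  {"delta_pos":[0,0,-0.05],"turn":[0,0,0],"fingers":0.3},
  {"delta_pos":[0,0,-0.09],"turn":[0,0,0],"fingers":0.3},
  {"delta_pos":[0,0,-0.12],"turn":[0,0,0],"fingers":0.3},
  {"delta_pos":[0,0,-0.12],"turn":[0,0,0],"fingers":0.3},
  {"delta_pos":[0,0,-0.12],"turn":[0,0,0],"fingers":0.3},
])

```text
clock: 10.85
position: [0.5203, 0.0514, 0.3161]
ee_rot: [0.741, 0.672, -0.0, -0.0]
ft_force: [-0.6, 0.6, -0.4]
grip_width: 0.701
grasp_force: 0.0
```

```bash
python3 - <<'E'
from h import *
o=get_obs()
for n in ['side','wrist']:
    c=camera(n); W=world(c,o); hsv=cv2.cvtColor(c['color'],cv2.COLOR_RGB2HSV).astype(int)
    if n=='side': cv2.imwrite('pics/s4.png',cv2.resize(c['color'][150:260,240:350,::-1],None,fx=5,fy=5,interpolation=cv2.INTER_CUBIC))
    red=((hsv[...,0]<6)|(hsv[...,0]>174))&(hsv[...,1]>190)&(hsv[...,2]>140)&(W[...,2]>.17)&(W[...,2]<.24)&(abs(W[...,0]-.52)<.05)&(abs(W[...,1]-.05)<.05)
    p=W[red]; print(n,'sleeve',len(p),np.median(p,0).round(4),p.max(0).round(3))
    m=(abs(hsv[...,0]-113)<12)&(hsv[...,1]>150)&(hsv[...,2]>80)&(abs(W[...,0]-.64)<.05)&(abs(W[...,1]-.17)<.05)&(W[...,2]>.1)
    p=W[m]; print('pad',len(p),p.min(0).round(3) if len(p) else '',np.median(p,0).round(3),p.max(0).round(3))
go((.641,.17,.30,-.1+0),(.641,.17,.15,-.1))
E
```

```text
side sleeve 17 [0.5201 0.0457 0.2091] [0.525 0.063 0.212]
pad 63 [0.623 0.143 0.11 ] [0.638 0.159 0.116] [0.658 0.188 0.124]
wrist sleeve 807 [0.5215 0.0534 0.209 ] [0.528 0.072 0.211]
pad 2137 [0.623 0.149 0.109] [0.641 0.171 0.116] [0.661 0.192 0.121]
10.95 [0.5201 0.0514 0.3157] yawY -0.097
[0.1298, 0.1089, 0.0154] [-0.002, 0.001, 0.003]
[0.1298, 0.1092, 0.1654] [-0.002, 0.001, 0.003]
```

View pics/s4.png

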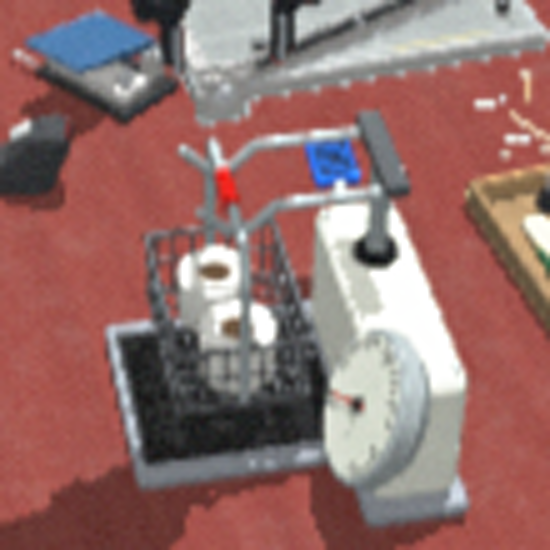

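The basket hangs free on both prongs with both rolls inside: sleeve (226,185) in the V, needle still near zero. The pad is up at (335,160) and measures (.641, .171, .117). I'll close the fingers, go above it and then press.

Call:
move_arm([
  {"delta_pos":[0.03,0.025,0],"turn":[0,0,0],"fingers":1},
  {"delta_pos":[0.07,0.055,0],"turn":[0,0,0],"fingers":1},
  {"delta_pos":[0.11,0.09,0],"turn":[0,0,0],"fingers":1},
  {"delta_pos":[0.131,0.109,0],"turn":[0,0,0],"fingers":1},
  {"delta_pos":[0.131,0.109,0.03],"turn":[0,0,0],"fingers":1},
  {"delta_pos":[0.131,0.109,0.08],"turn":[0,0,0],"fingers":1},
  {"delta_pos":[0.131,0.109,0.13],"turn":[0,0,0],"fingers":1},
  {"delta_pos":[0.131,0.109,0.165],"turn":[0,0,0],"fingers":1},
  {"delta_pos":[0.131,0.109,0.178],"turn":[0,0,0],"fingers":1},
  {"delta_pos":[0.131,0.109,0.178],"turn":[0,0,0],"fingers":1},
])

```text
clock: 12.2
position: [0.6415, 0.1711, 0.1384]
ee_rot: [0.741, 0.672, -0.001, -0.0]
ft_force: [-0.7, -0.1, 0.2]
grip_width: -0.001
grasp_force: 0.0
```

Call:
move_arm([
  {"delta_pos":[0,0,0.006],"turn":[0,0,0],"fingers":1},
  {"delta_pos":[0,0,0.012],"turn":[0,0,0],"fingers":1},
  {"delta_pos":[0,0,0.018],"turn":[0,0,0],"fingers":1},
  {"delta_pos":[0,0,0.024],"turn":[0,0,0],"fingers":1},
  {"delta_pos":[0,0,0.03],"turn":[0,0,0],"fingers":1},
  {"delta_pos":[0,0,0.036],"turn":[0,0,0],"fingers":1},
  {"delta_pos":[0,0,0.042],"turn":[0,0,0],"fingers":1},
  {"delta_pos":[0,0,0.048],"turn":[0,0,0],"fingers":1},
  {"delta_pos":[0,0,0.054],"turn":[0,0,0],"fingers":1},
  {"delta_pos":[0,0,0.057],"turn":[0,0,0],"fingers":1},
  {"delta_pos":[0,0,0.057],"turn":[0,0,0],"fingers":1},
])

```text
clock: 13.58
position: [0.6419, 0.172, 0.0819]
ee_rot: [0.74, 0.672, 0.001, -0.0]
ft_force: [1.1, 4.7, 7.0]
grip_width: 0.0
grasp_force: 3.5
```

Call:
move_arm([
  {"delta_pos":[0,0,0.001],"turn":[0,0,0],"fingers":1},
  {"delta_pos":[0,0,0.002],"turn":[0,0,0],"fingers":1},
  {"delta_pos":[0,0,0.003],"turn":[0,0,0],"fingers":1},
  {"delta_pos":[0,0,0.004],"turn":[0,0,0],"fingers":1},
  {"delta_pos":[0,0,0.004],"turn":[0,0,0],"fingers":1},
])

```text
clock: 14.2
position: [0.642, 0.1718, 0.0784]
ee_rot: [0.74, 0.672, 0.001, -0.0]
ft_force: [-0.6, 3.8, 8.3]
grip_width: 0.001
grasp_force: 4.4
```

Call:
move_arm([
  {"delta_pos":[0,0,0.001],"turn":[0,0,0],"fingers":1},
  {"delta_pos":[0,0,0.002],"turn":[0,0,0],"fingers":1},
  {"delta_pos":[0,0,0.002],"turn":[0,0,0],"fingers":1},
  {"delta_pos":[0,0,0.002],"turn":[0,0,0],"fingers":1},
])

```text
clock: 14.7
position: [0.6422, 0.1718, 0.0776]
ee_rot: [0.74, 0.672, 0.001, -0.0]
ft_force: [-4.2, 2.1, 18.7]
grip_width: 0.004
grasp_force: 9.3
```

The force has jumped to 19 N, so the lever is at its stop. I'll wait for it to settle and verify.

Call:
move_arm([
  {"delta_pos":[0,0,0],"turn":[0,0,0],"fingers":1},
  {"delta_pos":[0,0,0],"turn":[0,0,0],"fingers":1},
  {"delta_pos":[0,0,0],"turn":[0,0,0],"fingers":1},
  {"delta_pos":[0,0,0],"turn":[0,0,0],"fingers":1},
  {"delta_pos":[0,0,0],"turn":[0,0,0],"fingers":1},
  {"delta_pos":[0,0,0],"turn":[0,0,0],"fingers":1},
  {"delta_pos":[0,0,0],"turn":[0,0,0],"fingers":1},
  {"delta_pos":[0,0,0],"turn":[0,0,0],"fingers":1},
])

```text
clock: 15.7
position: [0.6422, 0.1718, 0.0776]
ee_rot: [0.74, 0.672, 0.001, -0.0]
ft_force: [-4.1, 2.9, 18.8]
grip_width: 0.003
grasp_force: 9.3
```

```bash
python3 - <<'E'
from h import *
o=get_obs(); print(o['position'].round(4),o['ft_force'].round(1))
for n in ['side','side']:
    c=camera(n); W=world(c,o); hsv=cv2.cvtColor(c['color'],cv2.COLOR_RGB2HSV).astype(int)
    red=((hsv[...,0]<6)|(hsv[...,0]>174))&(hsv[...,1]>190)&(hsv[...,2]>140)&(W[...,2]>.17)&(W[...,2]<.24)&(abs(W[...,0]-.52)<.05)&(abs(W[...,1]-.05)<.05)
    p=W[red]; print('sleeve',len(p),np.median(p,0).round(4))
cv2.imwrite('pics/s5.png',cv2.resize(c['color'][150:260,240:350,::-1],None,fx=5,fy=5,interpolation=cv2.INTER_CUBIC))
E
```

```text
[0.6422 0.1718 0.0776] [-4.1  2.9 18.8]
sleeve 18 [0.5192 0.0448 0.203 ]
sleeve 19 [0.5188 0.0452 0.2039]
```

View pics/s5.png

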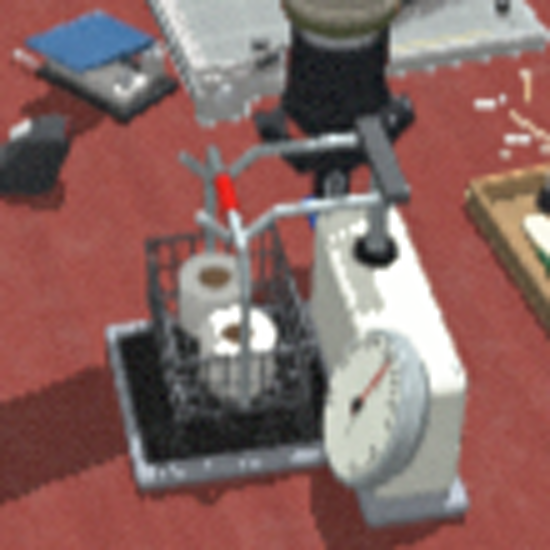

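The needle has turned to (385,365), the sleeve has sunk about 6 mm, and the basket hangs upright with both rolls while the lever is held down. Handing in.

```bash
python3 -c "
from h import *
print(hand_in())"
```

```text
the job is handed in; nothing more can be done
None
```

The job is handed in, with no verdict returned: the basket with both rolls hangs on both prongs, the fork has sunk about 6 mm with the needle turned, and the gripper is holding the lever at its stop with about 19 N.

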